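# Clip the trolley wheel onto its axle

### The arm

A 6-joint arm with a two-finger parallel gripper is mounted at the origin on the work surface. World frame = base frame: x ahead of the robot, y to its left, z up, the work surface at z = 0. Lengths are in m, angles in rad, forces in N, time in s.
With the tool pointing down it reaches from about 0.4 to 0.825 m from the base axis. Payload 7 kg.
Tool frame: the origin (TCP) lies between the finger pads; the fingertips stand 14 mm ahead of it and the grasp point (between the pads) lies 5 mm behind it (env.nose_length is the distance from the TCP to the fingertips, in m); z points along the fingers, x is the direction in which the jaws open and shut, and the axes are right-handed (so a half turn about z gives the same grasp; the last joint's range is limited). The gripper opens to 85 mm and grips with 20 to 120 N. Pads are 22 mm wide; open, the fingers measure 114 mm over their backs; the gripper's body (76 mm by 85 mm) begins 54 mm behind the grasp point. The pads swing forward as they close: fully open they stand 13 mm farther back than shut.
Start: joints at [-0.823, 0.359, 0.012, 0, -1.224, -0.288], TCP at [0.3, -0.605, 0.245] pointing down, gripper open.
Joint ranges: [-3.07, 3.07], [-1.43, 2.12], [-1.02, 1.25], [-3.03, 1.67], [-3.05, -0], [-3.03, 3.03]. Speed limits (rad/s): [2.39, 2.39, 3.01, 3.14, 3.14, 3.14].

### API

Orientations are given as a rotation vector (axis times angle).
In Python, from rig import env gives the robot as it stands. The module is installed in compiled form; this text tells all that it offers.
- The arm moves only by the shell command python3 -m inch 'ROWS' [FORCE]. ROWS is JSON, a list of rows, each an object with "jaw": the finger opening in cm, from 0 to 8.54; "offset": the shift along the world's x, y, z in cm, a list of three; "roll": the turn about the world's z in degrees. A call has 1 to 5 rows; each row is the pose to reach, as a shift and turn from the pose commanded when the call began; what a row does not reach only later rows make up. A row lasts 1/12 s, in which the tool goes at most 41.7 mm and 7.16 degrees, less where a joint would pass 70% of its speed; a pose out of reach is approached as far as the arm can. A call with a gripper value outside its range is refused whole. The fingers move at their own pace and stop on an object; FORCE is the grip in N (left out, the last holds). Time passes only in rows, so rows that repeat a pose let the fingers close. It gives the time, the measured TCP pose, the force and the opening at its end, in the units of the state.
- env.read_state(): the state, without advancing time (a new reading comes with each control period).
- env.read_camera(name): name is "scene" or "top"; returns a dict with "pixels" (480x640x3 uint8, red, green, blue), "intrinsics" (3x3 intrinsics, pixels), "dist_coeffs" ([k1, k2, p1, p2, k3] as OpenCV has them; the pictures are not rectified), "origin" and "attitude" of the camera in the world. Camera axes: x right, y down, z forward; pixel columns grow to the right and rows downward; lengths in m; the calibration is good to about 2 mm. A picture is of the moment at which its call begins. There is no depth.
- env.hand_in(): hands the job in, once; it reports no verdict.
Trained networks look in the newest picture that a camera, given by its name, has taken for a name from the list of things; names that differ only in an ending like _2 or _b are one class to them, and where a whole thing is asked for, a point or a joint stands for the part that bears it (a point fixed in the world has none). Each returns a list of dicts, best first, with "p" (0 to 1); they miss things now and then, are a little off and sometimes report something else, mostly with a low value. They report only what shows in the picture. A call takes as long as a camera call.
- env.spot_in(camera, thing): "extent" ([left, top, right, bottom] in pixels, round what is visible of it).
- env.spot_point(camera, thing): "at" ([row, column] in pixels: a listed point, or the origin of a listed thing).
The state is a dict: "clock": time; "q": joint angles; "joint_vel": joint speeds; "joint_torque": joint torques, N m; "ee_pos": TCP position; "ee_rot": TCP orientation; "ft_force": force on the tool from outside, world axes, zero at the start; "ft_torque": the same for the moment, N m; "width": finger opening in m.
Only numpy, scipy, OpenCV 4.12 (cv2) and the standard library are available. Lean on these libraries where they do the work, as an engineer would, in place of code of your own. Each camera call takes 0.05 s, during which the arm holds its last target. There are 200 camera calls.

### The job

Refit the retaining clip of the stock trolley's wheel: take the clip that fits this axle, the larger of the two in the tray, and, pressing the washer down against its spring to clear the axle groove, push the clip sideways into the groove until it snaps fully home; then let go. Use no more than a firm thumb's force, and leave the other clip and the things on the bench where they are.

Things in the scene. Friction and masses are not known exactly. Their poses are not given: they have to be found in the camera images.
- clip: The clip to fit: black acetal E-type retaining clip, 37 mm across, 5 mm thick, lying flat in the tray. Origin: centre of its 20 mm bore, on the underside; +x points out of its open mouth, z up. Bearing with it on axle, washer and wheel with over 40 N in all (press, push and squeeze of its arms added up) is forcing it; 12 N down and 15 N sideways do.
- clip_tab (a point): Middle of the clip's finger tab, at its underside, 28 mm behind the bore's centre. The tab is straight and upright: 20 mm long (along the clip's x), 12 mm wide, 14 mm high from the underside.
- clip_mouth (a point): Middle of the clip's mouth, at its underside, 7 mm ahead of the bore's centre, between two round lugs, 6 mm thick, 15.5 mm apart. The arms spring apart as the lugs pass over the 19 mm groove floor and close behind it: the push rises from the rubbing (2 to 6 N) to about 7 to 13 N, falls as the clip snaps in, then rises hard when the bore meets the groove floor.
- small_clip: A clip of the same shape for a thinner axle, 26 mm across; origin and axes alike. It does not fit and stays in the tray.
- axle: Stub axle unit of the trolley, fixed to the bench: plywood packer 160 x 160 x 18 mm, steel plate and upright axle pin, with the wheel (200 mm across, lying level) and its washer on it. Origin on the pin's axis at bench height. The pin is 25 mm thick, with a groove 6.5 mm high, 19 mm thick at its floor, 12.5 mm below its top end, open on all sides.
- packer (a point): Centre of the plywood packer's top, 18 mm above the bench, on the pin's axis. The pin is screwed into its plate to a depth that differs from unit to unit, and with it wheel, washer and groove go up or down: the groove's middle lies 100 to 115 mm above the bench, the pin's end 116 to 131 mm, the tyre's top 90 to 105 mm. This height is not measured; find it by touch.
- axis (a point): Point on the pin's axis 100 mm above the bench. Round it, under the groove, lies the flat greased washer, 80 mm across, on the wheel and a wave spring (4 N per mm, always level). Free, its face stands 3.5 mm above the groove's lower edge and covers the groove. Pressed 2 mm down (8 N) a clip flat on it can slide in; it stops at 3.3 mm (13 N). It clamps the seated clip up against the groove's upper edge.
- tray: Fixed shallow steel tray 200 x 200 mm, floor 3 mm thick, rim 7 mm high; origin at the centre of its underside.
- grease_tin: Round tin, 64 mm across, 55 mm high; origin at the centre of its underside. A bystander.
- saucers: Stack of white saucers, 160 mm across, 40 mm high; origin at the centre of its underside. A bystander.
- screwdriver: Screwdriver, 200 mm long, lying on the bench along its x axis. A bystander.

How it is judged:
By the outcome, as a careful person would: the job done as asked, in the order asked, and still so for the second after the job is handed in, with the robot touching nothing.
It also fails if it takes over 67 s, if anything falls off the work surface, if the arm or the gripper's body presses on something with over 40 N, if the wrist force passes 120 N, or if a joint passes its speed limit or range.

## Working session

There is one attempt and no reset: what is moved stays moved. The work goes in short steps, Python scripts to look and compute and a shell command to move; the robot and the scene stay as the last step left them, time stands still between calls to the robot, and variables do not carry over. Pictures are saved under pics/ and viewed, about 8 in all and at most 12, crops included, and the job is handed in when it is done.

```bash
mkdir -p pics
cat > h.py <<'E'
from rig import env
import cv2, numpy as np
from scipy.spatial.transform import Rotation as R
def cam(n):
    return env.read_camera(n)
def rot(c):
    a=np.array(c["attitude"],float)
    return a if a.shape==(3,3) else R.from_rotvec(a).as_matrix()
def ray(c,rc):
    p=np.array([[[rc[1],rc[0]]]],float)
    u=cv2.undistortPoints(p,np.array(c["intrinsics"]),np.array(c["dist_coeffs"]))[0,0]
    return rot(c)@np.array([u[0],u[1],1])
def on_z(c,rc,z):
    d=ray(c,rc);o=np.array(c["origin"]);return o+d*(z-o[2])/d[2]
def proj(c,P):
    Rm=rot(c);o=np.array(c["origin"])
    rv=cv2.Rodrigues(Rm.T)[0]
    return cv2.projectPoints(np.array(P,float).reshape(-1,1,3),rv,-Rm.T@o,np.array(c["intrinsics"]),np.array(c["dist_coeffs"]))[0][:,0]
def save(c,name):
    cv2.imwrite("pics/"+name,c["pixels"][:,:,::-1])
E
python3 - <<'E'
from h import *
Z=dict(clip=.003,clip_tab=.003,clip_mouth=.003,small_clip=.003,axle=0,packer=.018,axis=.1,tray=0,grease_tin=0,saucers=0,screwdriver=.01)
for n in("top","scene"):
    c=cam(n);save(c,n+"0.png");print(n,c["origin"],c["attitude"],c["intrinsics"][0][0])
    for t,z in Z.items():
        for d in env.spot_point(n,t)[:2]:
            print(t,round(d["p"],2),np.round(d["at"],1),on_z(c,d["at"],z).round(4))
print(env.read_state())
E
```

```text
top [ 0.48374924 -0.08641622  1.50993008] [-2.13984615  2.17894653 -0.07901068] 612.2331845211535
clip 0.46 [267.3 160.9] [0.5672 0.3186 0.003 ]
clip_tab 0.64 [273.6 164.1] [0.5515 0.3105 0.003 ]
clip_mouth 0.68 [261.1 157.8] [0.5827 0.3264 0.003 ]
small_clip 0.54 [263.7 198.9] [0.5744 0.224  0.003 ]
axle 0.81 [288.8 324.7] [ 0.5072 -0.086   0.    ]
axle 0.46 [199.7 255.8] [0.7321 0.0819 0.    ]
packer 0.96 [289.2 326. ] [ 0.5059 -0.0891  0.018 ]
axis 0.75 [287.7 324.6] [ 0.5081 -0.0858  0.1   ]
grease_tin 0.89 [197.8 257.6] [0.7368 0.0774 0.    ]
saucers 0.91 [249.9 473. ] [ 0.5961 -0.4519  0.    ]
screwdriver 0.63 [201. 159.] [0.7322 0.3226 0.01  ]
screwdriver 0.53 [261.2 202.9] [0.58   0.2127 0.01  ]
scene [ 1.28938667 -0.10109894  0.8661117 ] [-1.81384809 -1.78886489  0.65832021] 514.8193030317672
clip 0.62 [243.4 501.9] [0.5737 0.3268 0.003 ]
clip_tab 0.63 [234.4 490.6] [0.5475 0.3084 0.003 ]
clip_tab 0.45 [254.8 135.4] [ 0.5976 -0.4644  0.003 ]
clip_mouth 0.74 [244.7 502.2] [0.5774 0.3266 0.003 ]
small_clip 0.64 [244.  502.1] [0.5754 0.3268 0.003 ]
small_clip 0.62 [241.8 456.1]
[... 434 characters left out ...]
ver 0.53 [248.1 502. ] [0.5926 0.3202 0.01  ]
{'clock': 1.2, 'q': array([-8.22902337e-01,  3.58612894e-01,  1.19134231e-02,  9.04743811e-06,
       -1.22411841e+00, -2.88127040e-01]), 'joint_vel': array([ 0.00044109, -0.00190489,  0.00144301, -0.00076372,  0.00049465,
        0.00073914]), 'joint_torque': array([-1.85268477e-04, -5.82993901e+01,  2.93656272e+01,  6.94139957e+00,
       -6.37601006e-04,  5.33107902e-05]), 'ee_pos': array([ 0.29951275, -0.60488886,  0.24530138]), 'ee_rot': array([-1.65679897e+00, -2.66917157e+00,  3.94666957e-06]), 'ft_force': array([0.76084719, 0.65342338, 0.25203905]), 'ft_torque': array([-0.01594842, -0.00473027,  0.0014711 ]), 'width': 0.08508293412341376}
```

Run:
```python
import cv2
a=cv2.imread('pics/top0.png');b=cv2.imread('pics/scene0.png')
cr=cv2.resize(a[220:320,120:240],None,fx=3.5,fy=3.5,interpolation=cv2.INTER_CUBIC)
cs=cv2.resize(b[180:300,420:560],(350,300),interpolation=cv2.INTER_CUBIC)
import numpy as np
full=cv2.resize(a,(347,260))
o=np.zeros((600,800,3),np.uint8)
o[:350,:420]=cr;o[:300,430:780]=cs;o[352:,:330]=cv2.resize(a,(330,248));o[310:,420:800]=cv2.resize(b,(380,290))
cv2.imwrite('pics/m0.png',o)
```

```text
(no output)
```

View pics/m0.png

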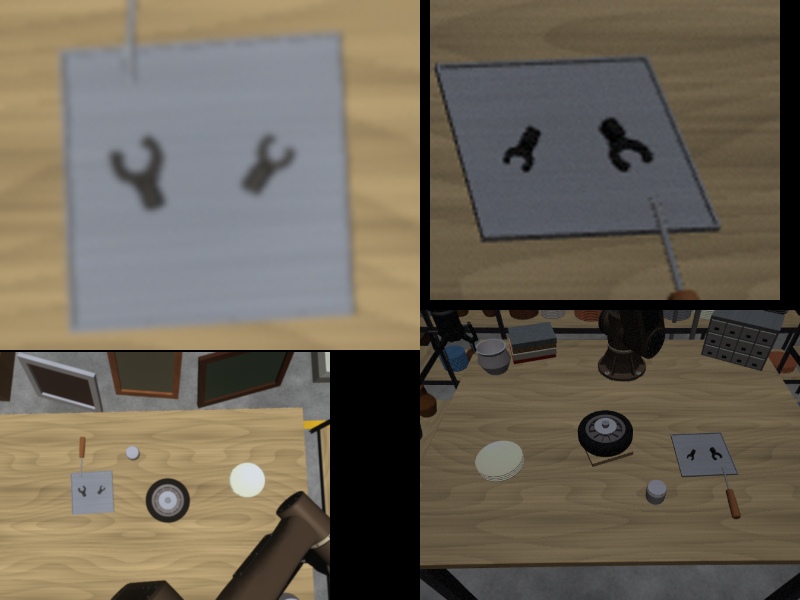

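```bash
cat > fit.py <<'E'
from h import *
from scipy.optimize import minimize
S=6
def model(c,p,box,z=0.003):
    x,y,t=p[:3]; r0,r1,c0,c1=box
    T=R.from_euler('z',t).as_matrix()
    m=np.zeros(((r1-r0)*S,(c1-c0)*S),np.uint8)
    def pts(P): 
        q=proj(c,(np.array(P)@T.T)+[x,y,z]); return np.round((q-[c0-.5,r0-.5])*S).astype(np.int32)
    a=np.linspace(np.radians(48),np.radians(312),40)
    for h in(0,.0025,.005):
        ring=[[.0185*np.cos(u),.0185*np.sin(u),h] for u in a]+[[.010*np.cos(u),.010*np.sin(u),h] for u in a[::-1]]
        cv2.fillPoly(m,[pts(ring)],255)
        for s in(-1,1):
            cv2.fillPoly(m,[pts([[.007+.003*np.cos(u),s*.01075+.003*np.sin(u),h] for u in np.linspace(0,6.3,16)])],255)
    tab=[[X,Y,h] for X in(-.038,-.018) for Y in(-.006,.006) for h in(0,.014)]
    cv2.fillConvexPoly(m,cv2.convexHull(pts(tab)),255)
    m=cv2.resize(m,(c1-c0,r1-r0),interpolation=cv2.INTER_AREA).astype(float)
    return cv2.GaussianBlur(m,(0,0),.8)
def fit(cs,p0,z=.003):
    D=[]
    for c in cs:
        u=proj(c,[[p0[0],p0[1],z]])[0]; b=(int(u[1])-22,int(u[1])+22,int(u[0])-22,int(u[0])+22)
        g=cv2.cvtColor(c["pixels"],cv2.COLOR_RGB2GRAY)[b[0]:b[1],b[2]:b[3]].astype(float)
        D.append((c,b,g))
    f=lambda p:-sum(np.corrcoef(model(c,p,b,z).ravel(),-g.ravel())[0,1] for c,b,g in D)
    best=min((minimize(f,[p0[0],p0[1],t],method='Nelder-Mead',options=dict(initial_simplex=[[p0[0]+i,p0[1]+j,t+k] for i,j,k in((0,0,0),(.006,0,0),(0,.006,0),(0,0,.2))])) for t in(p0[2]-.2,p0[2]+.15)),key=lambda r:r.fun)
    return best.x,best.fun
E
python3 - <<'E'
from fit import *
c,s=cam("top"),cam("scene")
for cs in([c],[s],[c,s]):
    p,f=fit(cs,[.567,.3186,.45]);print(p[:2].round(4),np.degrees(p[2]).round(1),f.__round__(3),'tab',(p[:2]-.028*np.array([np.cos(p[2]),np.sin(p[2])])).round(4))
# wheel: dark tyre outer ellipse in top
g=cv2.cvtColor(c["pixels"],cv2.COLOR_RGB2GRAY)
m=np.zeros_like(g);m[235:345,270:382]=(g[235:345,270:382]<70)*255
k=max(cv2.findContours(m,cv2.RETR_EXTERNAL,cv2.CHAIN_APPROX_NONE)[0],key=cv2.contourArea)
e=cv2.fitEllipse(k);print(e,on_z(c,e[0][::-1],.08))
o=np.hstack([cv2.resize(c["pixels"][240:340,275:375],(400,400),interpolation=cv2.INTER_CUBIC),cv2.resize(s["pixels"][150:250,256:356],(400,400),interpolation=cv2.INTER_CUBIC)])
cv2.imwrite("pics/w0.png",o[:,:,::-1]);print(env.nose_length,env.read_state()["clock"])
E
```

```text
[0.5732 0.3238] 24.1 -0.978 tab [0.5476 0.3124]
[0.5721 0.322 ] 23.3 -0.966 tab [0.5464 0.3109]
[0.5726 0.3229] 24.0 -1.927 tab [0.547  0.3115]
((325.02001953125, 286.972412109375), (83.7878189086914, 83.96405029296875), 175.12826538085938) [ 0.51013965 -0.0868138   0.08      ]
0.014 1.3
```

View pics/w0.png

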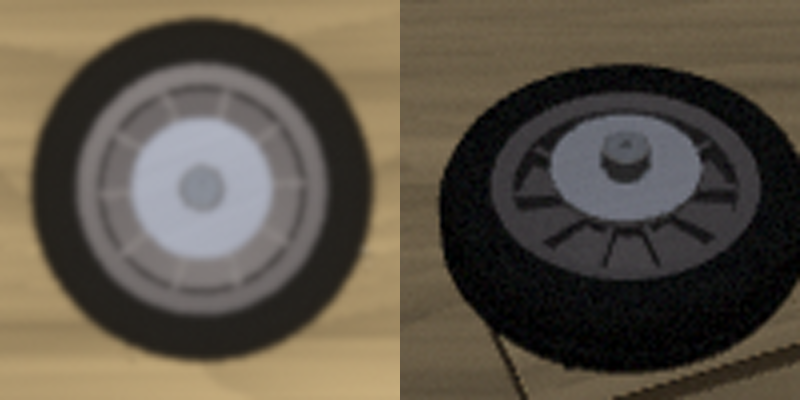

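```bash
python3 -m inch '[{"jaw":3.5,"offset":[5,18.4,0],"roll":-2},{"jaw":3.5,"offset":[5,18.4,0],"roll":-2},{"jaw":3.5,"offset":[5,18.4,0],"roll":-2},{"jaw":3.5,"offset":[5,18.4,0],"roll":-2},{"jaw":3.5,"offset":[5,18.4,0],"roll":-2}]' 60
python3 -m inch '[{"jaw":3.5,"offset":[5,18.4,0],"roll":0},{"jaw":3.5,"offset":[5,18.4,0],"roll":0},{"jaw":3.5,"offset":[5,18.4,0],"roll":0},{"jaw":3.5,"offset":[5,18.4,0],"roll":0},{"jaw":3.5,"offset":[5,18.4,0],"roll":0}]'
python3 -m inch '[{"jaw":3.5,"offset":[5,18.4,0],"roll":0},{"jaw":3.5,"offset":[5,18.4,0],"roll":0},{"jaw":3.5,"offset":[5,18.4,0],"roll":0},{"jaw":3.5,"offset":[5,18.4,0],"roll":0},{"jaw":3.5,"offset":[5,18.4,0],"roll":0}]'
python3 -m inch '[{"jaw":3.5,"offset":[5,18.4,0],"roll":0},{"jaw":3.5,"offset":[5,18.4,0],"roll":0},{"jaw":3.5,"offset":[5,18.4,0],"roll":0},{"jaw":3.5,"offset":[5,18.4,0],"roll":0},{"jaw":3.5,"offset":[5,18.4,0],"roll":0}]'
python3 -m inch '[{"jaw":3.5,"offset":[4.7,18.0,0],"roll":0},{"jaw":3.5,"offset":[4.7,18.0,0],"roll":0},{"jaw":3.5,"offset":[4.7,18.0,0],"roll":0},{"jaw":3.5,"offset":[4.7,18.0,0],"roll":0},{"jaw":3.5,"offset":[4.7,18.0,0],"roll":0}]'
python3 -c "
from h import *
s=env.read_state();print(s['q'],R.from_rotvec(s['ee_rot']).as_matrix().round(3))"
```

```text
clock: 1.72
ee_pos: [0.3497, -0.4179, 0.2456]
ee_rot: [1.702, 2.64, 0.001]
ft_force: [-0.9, 1.0, -0.4]
width: 0.0349
clock: 2.13
ee_pos: [0.3999, -0.2341, 0.2458]
ee_rot: [1.701, 2.64, 0.001]
ft_force: [0.9, -0.1, -0.4]
width: 0.0353
clock: 2.55
ee_pos: [0.4502, -0.0497, 0.2459]
ee_rot: [1.7, 2.64, 0.002]
ft_force: [0.8, -0.3, 0.2]
width: 0.0353
clock: 2.97
ee_pos: [0.5003, 0.1347, 0.2455]
ee_rot: [1.7, 2.641, 0.002]
ft_force: [1.5, 0.8, 0.2]
width: 0.0347
clock: 3.38
ee_pos: [0.5473, 0.3153, 0.2447]
ee_rot: [1.7, 2.641, 0.001]
ft_force: [0.6, -1.1, -0.9]
width: 0.0352
[ 8.31355033e-01  2.88088743e-01 -9.11348848e-02  2.62541668e-04
 -1.19119836e+00 -1.97547289e+00] [[-0.414  0.91   0.   ]
 [ 0.91   0.414  0.   ]
 [-0.     0.    -1.   ]]
```

```bash
python3 -m inch '[{"jaw":3.5,"offset":[0,-0.4,-4],"roll":0},{"jaw":3.5,"offset":[0,-0.4,-8],"roll":0},{"jaw":3.5,"offset":[0,-0.4,-12],"roll":0},{"jaw":3.5,"offset":[0,-0.4,-15.5],"roll":0},{"jaw":3.5,"offset":[0,-0.4,-18],"roll":0}]'
python3 - <<'E'
from fit import *
c,s=cam("top"),cam("scene")
o=np.hstack([cv2.resize(c["pixels"][230:310,120:200],(400,400),interpolation=cv2.INTER_CUBIC),cv2.resize(s["pixels"][185:285,450:550],(400,400),interpolation=cv2.INTER_CUBIC)])
cv2.imwrite("pics/g0.png",o[:,:,::-1]);print(env.read_state()["ee_pos"],env.nose_length)
E
```

```text
clock: 3.8
ee_pos: [0.5452, 0.3061, 0.062]
ee_rot: [-1.703, -2.639, 0.005]
ft_force: [0.3, 0.8, -0.3]
width: 0.0349
[0.54409232 0.30495175 0.06062767] 0.014
```

View pics/g0.png

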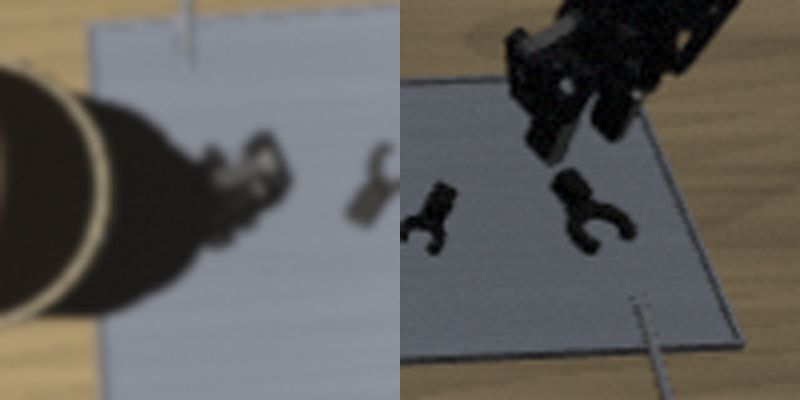

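```bash
python3 -m inch '[{"jaw":3.5,"offset":[0,0,-1],"roll":0},{"jaw":3.5,"offset":[0,0,-1.5],"roll":0},{"jaw":3.5,"offset":[0,0,-1.5],"roll":0},{"jaw":3.5,"offset":[0,0,-1.5],"roll":0},{"jaw":3.5,"offset":[0,0,-1.5],"roll":0}]'
```

```text
clock: 4.32
ee_pos: [0.5471, 0.3077, 0.0517]
ee_rot: [1.703, 2.64, 0.003]
ft_force: [0.2, -0.2, 0.6]
width: 0.0347
```

```bash
python3 -m inch '[{"jaw":3.5,"offset":[0,0.45,-1],"roll":0},{"jaw":3.5,"offset":[0,0.45,-2],"roll":0},{"jaw":3.5,"offset":[0,0.45,-2.6],"roll":0},{"jaw":3.5,"offset":[0,0.45,-3.0],"roll":0},{"jaw":3.5,"offset":[0,0.45,-3.0],"roll":0}]'
python3 -m inch '[{"jaw":0.6,"offset":[0,0,0],"roll":0},{"jaw":0.6,"offset":[0,0,0],"roll":0},{"jaw":0.6,"offset":[0,0,0],"roll":0},{"jaw":0.6,"offset":[0,0,0],"roll":0},{"jaw":0.6,"offset":[0,0,0],"roll":0}]' 70
python3 -m inch '[{"jaw":0.6,"offset":[0,0,0],"roll":0},{"jaw":0.6,"offset":[0,0,0],"roll":0},{"jaw":0.6,"offset":[0,0,0],"roll":0}]' 70
python3 -c "
from fit import *
s=cam('scene')
cv2.imwrite('pics/g1.png',cv2.resize(s['pixels'][185:285,430:550],(720,600),interpolation=cv2.INTER_CUBIC)[:,:,::-1])"
```

```text
clock: 4.73
ee_pos: [0.5458, 0.3109, 0.0186]
ee_rot: [-1.703, -2.639, 0.004]
ft_force: [0.5, -0.6, -0.5]
width: 0.0348
clock: 5.15
ee_pos: [0.5466, 0.3117, 0.0206]
ee_rot: [1.703, 2.64, 0.001]
ft_force: [-0.4, -0.1, 0.3]
width: 0.0099
clock: 5.4
ee_pos: [0.5466, 0.3117, 0.0206]
ee_rot: [1.703, 2.64, 0.001]
ft_force: [-1.5, 0.0, 2.7]
width: 0.0097
```

View pics/g1.png

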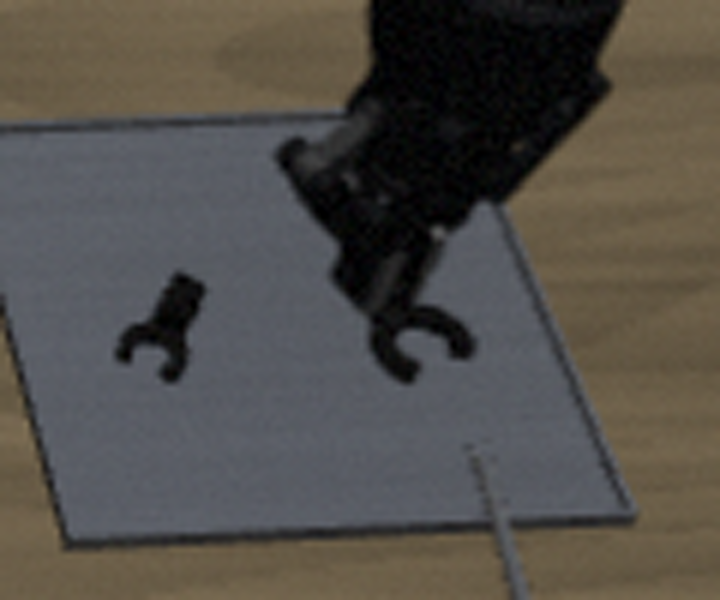

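```bash
python3 -m inch '[{"jaw":0.6,"offset":[0,0,1],"roll":0},{"jaw":0.6,"offset":[0,0,4],"roll":0},{"jaw":0.6,"offset":[0,0,8],"roll":0},{"jaw":0.6,"offset":[0,0,12],"roll":0},{"jaw":0.6,"offset":[0,0,15],"roll":0}]' 70
python3 -m inch '[{"jaw":0.6,"offset":[-0.6,-3,0.5],"roll":0},{"jaw":0.6,"offset":[-1.5,-7,0.5],"roll":0},{"jaw":0.6,"offset":[-2.3,-11,0.5],"roll":0},{"jaw":0.6,"offset":[-3,-14,0.5],"roll":0},{"jaw":0.6,"offset":[-3.8,-18,0.5],"roll":0}]' 70
python3 -m inch '[{"jaw":0.6,"offset":[-0.8,-4,0],"roll":0},{"jaw":0.6,"offset":[-1.6,-8,0],"roll":0},{"jaw":0.6,"offset":[-2.5,-12,0],"roll":0},{"jaw":0.6,"offset":[-3.3,-15.2,0],"roll":0},{"jaw":0.6,"offset":[-4.0,-18,0],"roll":0}]' 70
python3 -m inch '[{"jaw":0.6,"offset":[-0.5,-3,0],"roll":0},{"jaw":0.6,"offset":[-1,-5,0],"roll":0},{"jaw":0.6,"offset":[-1.2,-6.2,0],"roll":0},{"jaw":0.6,"offset":[-1.2,-6.2,-0.5],"roll":0},{"jaw":0.6,"offset":[-1.2,-6.2,-1],"roll":0}]' 70
python3 -m inch '[{"jaw":0.6,"offset":[0,0,-0.8],"roll":0},{"jaw":0.6,"offset":[0,0,-1.5],"roll":0},{"jaw":0.6,"offset":[0,0,-1.5],"roll":0},{"jaw":0.6,"offset":[0,0,-1.5],"roll":0},{"jaw":0.6,"offset":[0,0,-1.5],"roll":0}]' 70
python3 - <<'E'
from fit import *
s=cam('scene');t=cam('top')
for n in('clip','clip_mouth','axis'): print(n,[(round(d['p'],2),np.round(d['at'],1)) for d in env.spot_point('scene',n)[:2]])
print(proj(s,[[.5098,-.0867,.115],[.484,-.0987,.133],[.4904,-.0959,.133]]).round(1), env.read_state()['ee_pos'])
o=np.hstack([cv2.resize(s['pixels'][140:220,266:346],(400,400),interpolation=cv2.INTER_CUBIC),cv2.resize(t['pixels'][240:340,275:375],(400,400),interpolation=cv2.INTER_CUBIC)])
cv2.imwrite('pics/a0.png',o[:,:,::-1])
E
```

```text
clock: 5.87
ee_pos: [0.5471, 0.3119, 0.1744]
ee_rot: [1.702, 2.639, 0.004]
ft_force: [1.9, 0.9, 0.7]
width: 0.0098
clock: 6.28
ee_pos: [0.5081, 0.1307, 0.1762]
ee_rot: [1.702, 2.64, 0.002]
ft_force: [1.4, -0.8, -0.3]
width: 0.0097
clock: 6.7
ee_pos: [0.4673, -0.0504, 0.1761]
ee_rot: [1.704, 2.639, 0.001]
ft_force: [0.1, -0.2, 0.0]
width: 0.0099
clock: 7.12
ee_pos: [0.4565, -0.1109, 0.1657]
ee_rot: [1.705, 2.638, 0.002]
ft_force: [-0.1, 0.6, 1.0]
width: 0.0097
clock: 7.53
ee_pos: [0.4567, -0.11, 0.1502]
ee_rot: [-1.702, -2.641, 0.001]
ft_force: [-0.7, -0.4, -0.7]
width: 0.0096
clip [(0.56, array([170.6, 306.7])), (0.51, array([225. , 311.6]))]
clip_mouth [(0.54, array([173.3, 303.7]))]
axis [(0.57, array([195.5, 310.3]))]
[[312.6 187.1]
 [306.7 172.4]
 [308.1 174.5]] [ 0.45669221 -0.11027183  0.1505072 ]
```

View pics/a0.png

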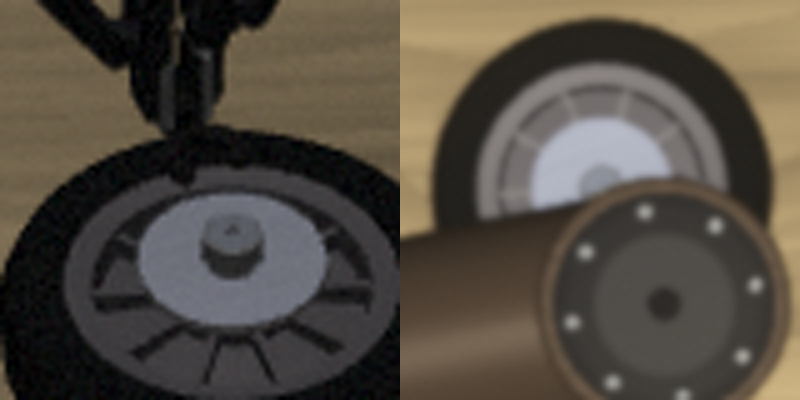

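```bash
python3 -m inch '[{"jaw":0.6,"offset":[0.55,0.15,-0.5],"roll":0},{"jaw":0.6,"offset":[0.55,0.15,-1],"roll":0},{"jaw":0.6,"offset":[0.55,0.15,-1.4],"roll":0},{"jaw":0.6,"offset":[0.55,0.15,-1.4],"roll":0},{"jaw":0.6,"offset":[0.55,0.15,-1.4],"roll":0}]' 70
python3 -m inch '[{"jaw":0.6,"offset":[0,0,-0.1],"roll":0},{"jaw":0.6,"offset":[0,0,-0.2],"roll":0},{"jaw":0.6,"offset":[0,0,-0.2],"roll":0},{"jaw":0.6,"offset":[0,0,-0.2],"roll":0}]' 70
python3 -m inch '[{"jaw":0.6,"offset":[0,0,-0.1],"roll":0},{"jaw":0.6,"offset":[0,0,-0.2],"roll":0},{"jaw":0.6,"offset":[0,0,-0.2],"roll":0},{"jaw":0.6,"offset":[0,0,-0.2],"roll":0}]' 70
```

```text
clock: 8.2
ee_pos: [0.4617, -0.109, 0.1358]
ee_rot: [-1.703, -2.639, 0.001]
ft_force: [-1.1, 0.6, 0.2]
width: 0.0098
clock: 8.53
ee_pos: [0.462, -0.1089, 0.1343]
ee_rot: [1.703, 2.64, 0.0]
ft_force: [0.2, -0.0, -0.3]
width: 0.01
clock: 8.87
ee_pos: [0.4619, -0.1089, 0.1322]
ee_rot: [-1.703, -2.64, 0.0]
ft_force: [0.7, -0.5, -1.0]
width: 0.0096
```

```bash
python3 -m inch '[{"jaw":0.6,"offset":[0,0,-0.1],"roll":0},{"jaw":0.6,"offset":[0,0,-0.2],"roll":0},{"jaw":0.6,"offset":[0,0,-0.2],"roll":0}]' 70
python3 -m inch '[{"jaw":0.6,"offset":[0,0,-0.1],"roll":0},{"jaw":0.6,"offset":[0,0,-0.1],"roll":0},{"jaw":0.6,"offset":[0,0,-0.1],"roll":0}]' 70
```

```text
clock: 9.12
ee_pos: [0.4619, -0.1089, 0.1301]
ee_rot: [-1.703, -2.64, 0.0]
ft_force: [0.5, 0.1, -0.4]
width: 0.0093
clock: 9.37
ee_pos: [0.462, -0.1089, 0.1292]
ee_rot: [-1.703, -2.64, 0.0]
ft_force: [0.1, -0.2, 0.5]
width: 0.01
```

```bash
python3 -m inch '[{"jaw":0.6,"offset":[0,0,-0.1],"roll":0},{"jaw":0.6,"offset":[0,0,-0.1],"roll":0},{"jaw":0.6,"offset":[0,0,-0.1],"roll":0}]' 70
```

```text
clock: 9.62
ee_pos: [0.462, -0.1089, 0.1282]
ee_rot: [-1.703, -2.64, 0.0]
ft_force: [-0.5, -0.8, -0.6]
width: 0.0098
```

```bash
python3 -m inch '[{"jaw":0.6,"offset":[0,0,-0.1],"roll":0},{"jaw":0.6,"offset":[0,0,-0.1],"roll":0},{"jaw":0.6,"offset":[0,0,-0.1],"roll":0}]' 70
python3 -m inch '[{"jaw":0.6,"offset":[0,0,-0.1],"roll":0},{"jaw":0.6,"offset":[0,0,-0.1],"roll":0},{"jaw":0.6,"offset":[0,0,-0.1],"roll":0}]' 70
```

```text
clock: 9.87
ee_pos: [0.462, -0.1089, 0.1272]
ee_rot: [-1.703, -2.64, 0.0]
ft_force: [0.5, -0.1, -0.3]
width: 0.01
clock: 10.12
ee_pos: [0.462, -0.1089, 0.1262]
ee_rot: [-1.703, -2.64, 0.0]
ft_force: [0.5, 0.5, -0.4]
width: 0.0097
```

```bash
python3 -m inch '[{"jaw":0.6,"offset":[0,0,-0.1],"roll":0},{"jaw":0.6,"offset":[0,0,-0.1],"roll":0},{"jaw":0.6,"offset":[0,0,-0.1],"roll":0}]' 70
```

```text
clock: 10.37
ee_pos: [0.462, -0.1089, 0.1252]
ee_rot: [-1.703, -2.64, 0.0]
ft_force: [0.2, -0.4, 0.6]
width: 0.0095
```

```bash
python3 -m inch '[{"jaw":0.6,"offset":[0,0,-0.1],"roll":0},{"jaw":0.6,"offset":[0,0,-0.1],"roll":0},{"jaw":0.6,"offset":[0,0,-0.1],"roll":0}]' 70
python3 -m inch '[{"jaw":0.6,"offset":[0,0,-0.1],"roll":0},{"jaw":0.6,"offset":[0,0,-0.1],"roll":0},{"jaw":0.6,"offset":[0,0,-0.1],"roll":0}]' 70
```

```text
clock: 10.62
ee_pos: [0.462, -0.1089, 0.1242]
ee_rot: [-1.703, -2.64, 0.0]
ft_force: [0.5, -0.1, -2.2]
width: 0.0097
clock: 10.87
ee_pos: [0.462, -0.1089, 0.1232]
ee_rot: [-1.703, -2.64, 0.0]
ft_force: [-0.1, 0.2, -0.4]
width: 0.0093
```

```bash
python3 -m inch '[{"jaw":0.6,"offset":[0,0,-0.1],"roll":0},{"jaw":0.6,"offset":[0,0,-0.1],"roll":0},{"jaw":0.6,"offset":[0,0,-0.1],"roll":0}]' 70
```

```text
clock: 11.12
ee_pos: [0.462, -0.1089, 0.1222]
ee_rot: [-1.703, -2.64, 0.0]
ft_force: [0.6, -0.8, -0.4]
width: 0.0096
```

```bash
python3 -m inch '[{"jaw":0.6,"offset":[0,0,-0.1],"roll":0},{"jaw":0.6,"offset":[0,0,-0.1],"roll":0},{"jaw":0.6,"offset":[0,0,-0.1],"roll":0}]' 70
python3 -m inch '[{"jaw":0.6,"offset":[0,0,-0.1],"roll":0},{"jaw":0.6,"offset":[0,0,-0.1],"roll":0},{"jaw":0.6,"offset":[0,0,-0.1],"roll":0}]' 70
```

```text
clock: 11.37
ee_pos: [0.462, -0.1089, 0.1212]
ee_rot: [-1.703, -2.64, 0.0]
ft_force: [0.1, -0.6, -1.0]
width: 0.0098
clock: 11.62
ee_pos: [0.4621, -0.1089, 0.1203]
ee_rot: [1.703, 2.64, 0.0]
ft_force: [0.1, 0.0, -0.2]
width: 0.0095
```

```bash
python3 -m inch '[{"jaw":0.6,"offset":[0,0,-0.1],"roll":0},{"jaw":0.6,"offset":[0,0,-0.1],"roll":0},{"jaw":0.6,"offset":[0,0,-0.1],"roll":0}]' 70
```

```text
clock: 11.87
ee_pos: [0.4621, -0.1089, 0.1195]
ee_rot: [1.703, 2.64, 0.0]
ft_force: [0.4, -0.7, 3.2]
width: 0.0098
```

```bash
python3 -m inch '[{"jaw":0.6,"offset":[0,0,-0.1],"roll":0},{"jaw":0.6,"offset":[0,0,-0.1],"roll":0},{"jaw":0.6,"offset":[0,0,-0.1],"roll":0}]' 70
python3 -m inch '[{"jaw":0.6,"offset":[0,0,-0.1],"roll":0},{"jaw":0.6,"offset":[0,0,-0.1],"roll":0},{"jaw":0.6,"offset":[0,0,-0.1],"roll":0}]' 70
python3 -c "
from h import *
s=env.read_state();print(s['ee_pos'],s['ft_force'],s['ft_torque'])"
```

```text
clock: 12.12
ee_pos: [0.4621, -0.109, 0.1186]
ee_rot: [1.703, 2.64, 0.0]
ft_force: [-1.8, 0.3, 5.8]
width: 0.0098
clock: 12.37
ee_pos: [0.4621, -0.109, 0.1178]
ee_rot: [1.703, 2.64, -0.0]
ft_force: [-2.8, 0.8, 9.1]
width: 0.0094
[ 0.46208514 -0.10896236  0.11783211] [-2.83761057  0.84547088  9.07084336] [0.31931318 1.06360656 0.0423834 ]
```

```bash
python3 -m inch '[{"jaw":0.6,"offset":[0,0,-0.06],"roll":0},{"jaw":0.6,"offset":[0,0,-0.06],"roll":0},{"jaw":0.6,"offset":[0,0,-0.06],"roll":0}]' 70
python3 -m inch '[{"jaw":0.6,"offset":[0.09,0.04,0],"roll":0},{"jaw":0.6,"offset":[0.18,0.08,0],"roll":0},{"jaw":0.6,"offset":[0.27,0.12,0],"roll":0},{"jaw":0.6,"offset":[0.27,0.12,0],"roll":0}]' 70
```

```text
clock: 12.62
ee_pos: [0.4621, -0.109, 0.1174]
ee_rot: [1.702, 2.64, -0.0]
ft_force: [-4.1, 1.4, 10.7]
width: 0.0097
clock: 12.95
ee_pos: [0.4645, -0.1081, 0.1174]
ee_rot: [1.703, 2.64, -0.001]
ft_force: [-3.9, -1.8, 10.6]
width: 0.0097
```

```bash
python3 -m inch '[{"jaw":0.6,"offset":[0.09,0.04,0],"roll":0},{"jaw":0.6,"offset":[0.18,0.08,0],"roll":0},{"jaw":0.6,"offset":[0.27,0.12,0],"roll":0},{"jaw":0.6,"offset":[0.27,0.12,0],"roll":0}]' 70
python3 -c "
from h import *
s=env.read_state();print(s['ee_pos'],s['ft_force'],s['ft_torque'])"
```

```text
clock: 13.28
ee_pos: [0.4672, -0.107, 0.1174]
ee_rot: [1.703, 2.64, -0.001]
ft_force: [-4.2, -1.6, 10.3]
width: 0.0096
[ 0.46722334 -0.10696606  0.11739829] [-4.22403163 -1.57124268 10.33040085] [-0.63552282  1.40909832 -0.01130245]
```

```bash
python3 -m inch '[{"jaw":0.6,"offset":[0.09,0.04,0],"roll":0},{"jaw":0.6,"offset":[0.14,0.06,0],"roll":0},{"jaw":0.6,"offset":[0.18,0.08,0],"roll":0},{"jaw":0.6,"offset":[0.18,0.08,0],"roll":0}]' 70
python3 -c "
from h import *
s=env.read_state();print(s['ee_pos'],s['ft_force'],s['ft_torque'])"
```

```text
clock: 13.62
ee_pos: [0.4689, -0.1062, 0.1174]
ee_rot: [1.703, 2.64, -0.002]
ft_force: [-4.9, -1.8, 12.0]
width: 0.0099
[ 0.46889341 -0.10623459  0.11738774] [-4.87641081 -1.83144392 12.01382556] [-0.66759015  1.55038079  0.02943471]
```

```bash
python3 -m inch '[{"jaw":0.6,"offset":[0.09,0.04,0],"roll":0},{"jaw":0.14,"offset":[0.14,0.06,0],"roll":0},{"jaw":0.6,"offset":[0.18,0.08,0],"roll":0},{"jaw":0.6,"offset":[0.18,0.08,0],"roll":0}]' 70
```

```text
clock: 13.95
ee_pos: [0.4707, -0.1054, 0.1174]
ee_rot: [1.703, 2.64, -0.002]
ft_force: [-3.7, -2.0, 10.1]
width: 0.0095
```

```bash
python3 -m inch '[{"jaw":0.6,"offset":[0.09,0.04,0],"roll":0},{"jaw":0.6,"offset":[0.14,0.06,0],"roll":0},{"jaw":0.6,"offset":[0.18,0.08,0],"roll":0},{"jaw":0.6,"offset":[0.18,0.08,0],"roll":0}]' 70
```

```text
clock: 14.28
ee_pos: [0.4721, -0.1048, 0.1173]
ee_rot: [-1.703, -2.64, 0.003]
ft_force: [-5.4, -2.5, 11.8]
width: 0.0097
```

```bash
python3 -m inch '[{"jaw":0.6,"offset":[0.07,0.03,0],"roll":0},{"jaw":0.6,"offset":[0.14,0.06,0],"roll":0},{"jaw":0.6,"offset":[0.14,0.06,0],"roll":0}]' 70
python3 -c "
from h import *
s=env.read_state();print(s['ee_pos'],s['ft_force'],s['ft_torque'])"
```

```text
clock: 14.53
ee_pos: [0.4728, -0.1043, 0.1171]
ee_rot: [-1.702, -2.639, 0.004]
ft_force: [-6.4, -0.2, 11.7]
width: 0.0097
[ 0.47280226 -0.10427036  0.11709372] [-6.37231602 -0.18199303 11.729651  ] [-0.81756618  2.48045963  0.07594701]
```

```bash
python3 -m inch '[{"jaw":0.6,"offset":[0.05,0.06,0],"roll":0},{"jaw":0.6,"offset":[0.11,0.12,0],"roll":0},{"jaw":0.6,"offset":[0.11,0.12,0],"roll":0}]' 70
python3 -c "
from h import *
s=env.read_state();print(s['ee_pos'],s['ft_force'],s['ft_torque'])"
```

```text
clock: 14.78
ee_pos: [0.4733, -0.1036, 0.117]
ee_rot: [-1.702, -2.638, 0.006]
ft_force: [-8.7, -5.0, 12.9]
width: 0.0101
[ 0.47328915 -0.1035765   0.11701607] [-8.68539605 -5.01149599 12.88835762] [-2.0521311   2.90688703 -0.06611549]
```

```bash
python3 -m inch '[{"jaw":0.6,"offset":[0.05,0.02,0.02],"roll":0},{"jaw":0.6,"offset":[0.1,0.04,0.03],"roll":0},{"jaw":0.6,"offset":[0.1,0.04,0.03],"roll":0}]' 70
python3 -c "
from h import *
s=env.read_state();print(s['ee_pos'],s['ft_force'],s['ft_torque'])"
```

```text
clock: 15.03
ee_pos: [0.474, -0.1032, 0.1172]
ee_rot: [-1.702, -2.637, 0.006]
ft_force: [-7.7, -3.7, 11.9]
width: 0.0099
[ 0.47404872 -0.10317147  0.11716292] [-7.65620677 -3.67285709 11.89916194] [-1.51515134  2.71884647  0.06324534]
```

```bash
python3 -m inch '[{"jaw":0.6,"offset":[0.06,0.03,0],"roll":0},{"jaw":0.6,"offset":[0.12,0.055,0],"roll":0},{"jaw":0.6,"offset":[0.12,0.055,0],"roll":0}]' 70
python3 -c "
from h import *
s=env.read_state();print(s['ee_pos'],s['ft_force'],s['ft_torque'])"
```

```text
clock: 15.28
ee_pos: [0.4757, -0.1025, 0.1173]
ee_rot: [-1.702, -2.638, 0.005]
ft_force: [-8.4, -4.1, 15.2]
width: 0.0098
[ 0.47565338 -0.10249114  0.11730281] [-8.39979136 -4.13693703 15.16403488] [-1.48310264  2.88298915 -0.04236003]
```

```bash
python3 -m inch '[{"jaw":0.6,"offset":[0.06,0.03,0.01],"roll":0},{"jaw":0.6,"offset":[0.14,0.06,0.02],"roll":0},{"jaw":0.6,"offset":[0.14,0.06,0.02],"roll":0}]' 70
python3 -c "
from h import *
s=env.read_state();print(s['ee_pos'],s['ft_force'],s['ft_torque'])"
```

```text
clock: 15.53
ee_pos: [0.4782, -0.1015, 0.1177]
ee_rot: [-1.703, -2.64, 0.002]
ft_force: [-2.9, -1.6, 8.4]
width: 0.0096
[ 0.47824601 -0.10145916  0.11774577] [-2.9157323  -1.56341651  8.36470035] [-0.54061906  1.24285898  0.01553187]
```

```bash
python3 -m inch '[{"jaw":0.6,"offset":[0.09,0.04,0],"roll":0},{"jaw":0.6,"offset":[0.18,0.08,0],"roll":0},{"jaw":0.6,"offset":[0.18,0.08,0],"roll":0}]' 70
python3 -c "
from h import *
s=env.read_state();print(s['ee_pos'],s['ft_force'],s['ft_torque'])"
```

```text
clock: 15.78
ee_pos: [0.4809, -0.1003, 0.1179]
ee_rot: [1.702, 2.639, -0.0]
ft_force: [-1.5, -0.7, 8.1]
width: 0.0101
[ 0.48093517 -0.10033094  0.1179037 ] [-1.48422947 -0.7092609   8.11766688] [-0.18217323  0.70446071  0.03049104]
```

```bash
python3 -m inch '[{"jaw":0.6,"offset":[0.09,0.04,0],"roll":0},{"jaw":0.6,"offset":[0.18,0.08,0],"roll":0},{"jaw":0.6,"offset":[0.18,0.08,0],"roll":0}]' 70
python3 -c "
from h import *
s=env.read_state();print(s['ee_pos'],s['ft_force'],s['ft_torque'])"
```

```text
clock: 16.03
ee_pos: [0.4825, -0.0995, 0.1178]
ee_rot: [1.702, 2.64, -0.001]
ft_force: [-3.0, -2.2, 8.3]
width: 0.0096
[ 0.48251569 -0.09954502  0.11784937] [-3.00832565 -2.16983245  8.344646  ] [-0.60310281  1.13396806  0.01596261]
```

```bash
python3 -m inch '[{"jaw":0.6,"offset":[0.07,0.03,0],"roll":0},{"jaw":0.6,"offset":[0.14,0.06,0],"roll":0},{"jaw":0.6,"offset":[0.14,0.06,0],"roll":0}]' 70
python3 -c "
from h import *
s=env.read_state();print(s['ee_pos'],s['ft_force'],s['ft_torque'])"
```

```text
clock: 16.28
ee_pos: [0.4837, -0.099, 0.1178]
ee_rot: [1.703, 2.64, -0.001]
ft_force: [-3.6, -2.5, 9.8]
width: 0.0097
[ 0.4836973  -0.09903688  0.1178312 ] [-3.62378076 -2.53949925  9.75882899] [-0.64308742  1.35747853  0.01337222]
```

```bash
python3 -m inch '[{"jaw":0.6,"offset":[0.05,0.02,0],"roll":0},{"jaw":0.6,"offset":[0.1,0.04,0],"roll":0},{"jaw":0.6,"offset":[0.1,0.04,0],"roll":0}]' 70
python3 -c "
from h import *
s=env.read_state();print(s['ee_pos'],s['ft_force'],s['ft_torque'])"
```

```text
clock: 16.53
ee_pos: [0.4846, -0.0986, 0.1178]
ee_rot: [1.703, 2.64, -0.002]
ft_force: [-3.4, -1.5, 10.4]
width: 0.0096
[ 0.48461203 -0.09864051  0.11782703] [-3.39629864 -1.45994291 10.41749704] [-0.64330585  1.42145373 -0.00533254]
```

```bash
python3 -m inch '[{"jaw":0.6,"offset":[0.05,0.02,0],"roll":0},{"jaw":0.6,"offset":[0.1,0.04,0],"roll":0},{"jaw":0.6,"offset":[0.1,0.04,0],"roll":0}]' 70
python3 -c "
from h import *
s=env.read_state();print(s['ee_pos'],s['ft_force'],s['ft_torque'])"
```

```text
clock: 16.78
ee_pos: [0.4849, -0.0985, 0.1177]
ee_rot: [-1.702, -2.639, 0.003]
ft_force: [-5.6, -3.2, 11.0]
width: 0.0098
[ 0.48487107 -0.09852642  0.11768658] [-5.62866337 -3.22998038 11.04145423] [-1.02196772  2.08189846  0.03078826]
```

```bash
python3 -m inch '[{"jaw":0.6,"offset":[0.05,0.02,0],"roll":0},{"jaw":0.6,"offset":[0.1,0.04,0],"roll":0},{"jaw":0.6,"offset":[0.1,0.04,0],"roll":0}]' 70
python3 -c "
from h import *
s=env.read_state();print(s['ee_pos'],s['ft_force'],s['ft_torque'])"
```

```text
clock: 17.03
ee_pos: [0.485, -0.0984, 0.1175]
ee_rot: [-1.702, -2.638, 0.005]
ft_force: [-8.0, -4.4, 12.5]
width: 0.0097
[ 0.48497862 -0.09842814  0.1174969 ] [-7.96265057 -4.44862924 12.4909142 ] [-1.47215508  2.93727696  0.02886032]
```

```bash
python3 -m inch '[{"jaw":0.6,"offset":[0.05,0.02,0.02],"roll":0},{"jaw":0.6,"offset":[0.1,0.04,0.04],"roll":0},{"jaw":0.6,"offset":[0.1,0.04,0.04],"roll":0}]' 70
python3 -c "
from h import *
s=env.read_state();print(s['ee_pos'],s['ft_force'],s['ft_torque'])"
```

```text
clock: 17.28
ee_pos: [0.485, -0.0984, 0.1175]
ee_rot: [-1.702, -2.637, 0.007]
ft_force: [-10.4, -6.0, 12.1]
width: 0.0099
[ 0.48503412 -0.09836794  0.11752255] [-10.38444926  -6.01848265  12.07808478] [-2.07130988  3.44620601 -0.02288539]
```

```bash
python3 -m inch '[{"jaw":0.6,"offset":[-0.1,-0.05,0.03],"roll":0},{"jaw":0.6,"offset":[-0.2,-0.1,0.06],"roll":0},{"jaw":0.6,"offset":[-0.3,-0.14,0.08],"roll":0},{"jaw":0.6,"offset":[-0.3,-0.14,0.08],"roll":0}]' 70
python3 -c "
from h import *
s=env.read_state();print(s['ee_pos'],s['ft_force'],s['ft_torque'])"
```

```text
clock: 17.62
ee_pos: [0.4849, -0.0985, 0.1185]
ee_rot: [1.703, 2.64, 0.0]
ft_force: [-1.5, -1.7, 2.8]
width: 0.0095
[ 0.48485523 -0.09850822  0.11846389] [-1.53633892 -1.7329865   2.83425183] [-0.39914008  0.36196578 -0.00853893]
```

```bash
python3 -m inch '[{"jaw":1.5,"offset":[0,0,0],"roll":0},{"jaw":2,"offset":[0,0,0],"roll":0},{"jaw":3,"offset":[0,0,0],"roll":0},{"jaw":3.5,"offset":[0,0,0],"roll":0},{"jaw":3.5,"offset":[0,0,0],"roll":0}]' 20
python3 -m inch '[{"jaw":3.5,"offset":[0,0,0.5],"roll":0},{"jaw":3.5,"offset":[0,0,2],"roll":0},{"jaw":3.5,"offset":[0,0,5],"roll":0},{"jaw":3.5,"offset":[0,0,8.5],"roll":0},{"jaw":3.5,"offset":[0,0,12],"roll":0}]' 20
python3 -m inch '[{"jaw":3.5,"offset":[-2,-4,0],"roll":0},{"jaw":3.5,"offset":[-3,-8,0],"roll":0},{"jaw":3.5,"offset":[-4,-12,0],"roll":0},{"jaw":3.5,"offset":[-5,-16,0],"roll":0},{"jaw":3.5,"offset":[-5,-18,0],"roll":0}]' 20
python3 -m inch '[{"jaw":3.5,"offset":[-2,-4,0],"roll":0},{"jaw":3.5,"offset":[-3,-8,0],"roll":0},{"jaw":3.5,"offset":[-4,-12,0],"roll":0},{"jaw":3.5,"offset":[-5,-12,0],"roll":0},{"jaw":3.5,"offset":[-5,-12,0],"roll":0}]' 20
python3 - <<'E'
from h import *
s=cam('scene');t=cam('top')
o=np.hstack([cv2.resize(s['pixels'][150:220,271:351],(400,350),interpolation=cv2.INTER_CUBIC),cv2.resize(t['pixels'][252:322,285:365],(400,350),interpolation=cv2.INTER_CUBIC)])
o=np.vstack([o,np.zeros((240,800,3),np.uint8)]);o[350:590,:320]=cv2.resize(t['pixels'],(320,240));o[350:590,400:720]=cv2.resize(s['pixels'],(320,240))
cv2.imwrite('pics/f0.png',o[:,:,::-1])
for n,z in(('clip',.106),('clip_tab',.106),('clip_mouth',.106)):
    for cn,c in(('top',t),('scene',s)):
        print(n,cn,[(round(d['p'],2),on_z(c,d['at'],z).round(4)) for d in env.spot_point(cn,n)[:2]])
E
```

```text
clock: 18.03
ee_pos: [0.4849, -0.0983, 0.1183]
ee_rot: [-1.703, -2.64, 0.0]
ft_force: [0.7, 0.6, -0.5]
width: 0.0352
clock: 18.45
ee_pos: [0.4843, -0.0984, 0.2399]
ee_rot: [-1.703, -2.639, 0.001]
ft_force: [1.3, 0.1, -0.4]
width: 0.0349
clock: 18.87
ee_pos: [0.4332, -0.2811, 0.2391]
ee_rot: [1.704, 2.639, -0.0]
ft_force: [-0.1, -0.3, 0.1]
width: 0.0348
clock: 19.28
ee_pos: [0.3828, -0.4001, 0.2381]
ee_rot: [-1.708, -2.635, 0.0]
ft_force: [0.7, 0.7, -0.6]
width: 0.0349
clip top [(0.49, array([ 0.5084, -0.0908,  0.106 ]))]
clip scene [(0.63, array([ 0.5145, -0.0894,  0.106 ]))]
clip_tab top [(0.53, array([ 0.4906, -0.1058,  0.106 ]))]
clip_tab scene [(0.49, array([ 0.4904, -0.1049,  0.106 ]))]
clip_mouth top [(0.56, array([ 0.5255, -0.0781,  0.106 ]))]
clip_mouth scene [(0.59, array([ 0.5237, -0.0866,  0.106 ]))]
```

View pics/f0.png

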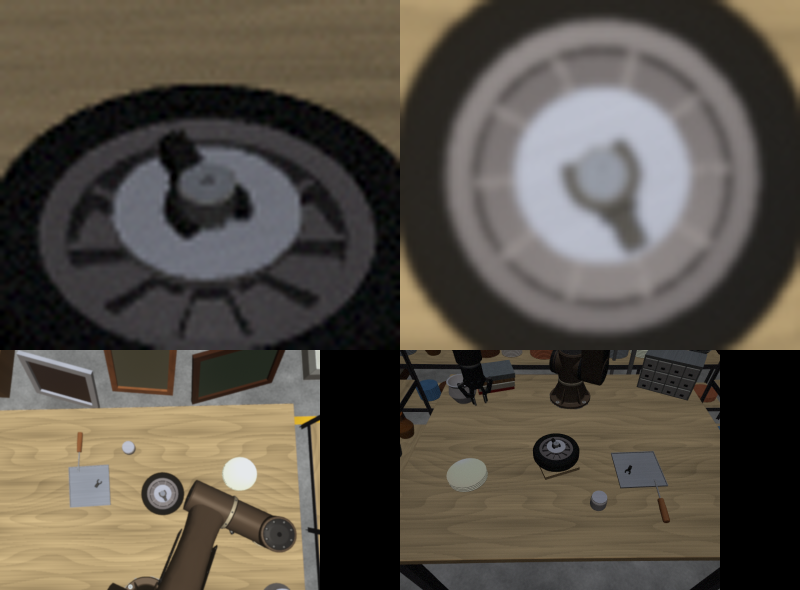

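```bash
python3 -c "
from h import *
s=env.read_state();print(s['clock'],s['ft_force'].round(1),s['joint_vel'].round(3));print(env.hand_in())"
```

```text
19.6833 [ 0.2 -0.  -1.1] [-0.004  0.002 -0.002 -0.    -0.001  0.001]
the job is handed in; nothing more can be done
None
```

The larger clip is on the axle, the gripper has let go of it, and the job was handed in at 19.7 s.

- **Fitting:** I took the clip by its tab and found the washer by touch. I then pressed the washer down with about 11 N, about 3 mm of travel. The sideways push rose to about 10 N, fell to about 2 N as the clip snapped in, then rose to a hard stop at about 12 N with no further travel. The highest readings in any step were about 15 N down and 12 N sideways. The two together stayed under about 25 N.
- **Last checks:**
  - At the stop, the tool position put the bore within about 1 mm of the pin's axis.
  - After I backed off and let go, both cameras showed the clip around the pin with its tab over the washer. The smaller clip was still in the tray, and the tin, saucers and screwdriver looked undisturbed.
- **Disagreements:** The trained networks' final readings of the clip's position differed from the tool position by 4 to 8 mm. That is too coarse to confirm the fit, so I relied on the force readings, the hard stop and the pictures. I took no separate image measurement of how deeply the clip sits.

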